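# Shut down a moisture analyser and hold its sprung hood for adjustment

## Robot

A 6-joint arm with a two-finger parallel gripper is mounted at the origin on the work surface. World frame = base frame: x ahead of the robot, y to its left, z up, the work surface at z = 0. Lengths are in m, angles in rad, forces in N, time in s.
With the tool pointing down it reaches from about 0.35 to 0.975 m from the base axis. Payload 4.9 kg.
Tool frame: the origin (TCP) lies between the finger pads; the fingertips stand 17 mm ahead of it and the grasp point (between the pads) lies 2 mm behind it; z points along the fingers, y is the direction in which the jaws open and shut (so a half turn about z gives the same grasp; the last joint's range is limited). The gripper opens to 85 mm and grips with 20 to 120 N. Pads are 22 mm wide; open, the fingers measure 114 mm over their backs; the gripper's body (76 mm by 85 mm) begins 54 mm behind the grasp point. The pads swing forward as they close: fully open they stand 13 mm farther back than shut.
Start: joints at [-1.288, 0.053, 1.613, -0, 1.476, -0.119], TCP at [0.244, -0.575, 0.248] pointing down, gripper open.
Joint ranges: [-3.01, 3.01], [-1.01, 2.22], [0.06, 2.58], [-1.02, 4.17], [0.09, 2.62], [-3.14, 3.14]. Speed limits (rad/s): [2.57, 2.57, 3.14, 3.14, 3.14, 3.14].

## Interface

Orientations are given as a unit quaternion [w, x, y, z].
In Python, from plant import state, grab_frame, camera_model, job_done, find_in, silhouettes, landmark_of gives the robot as it stands.
- The arm moves only by the shell command python3 -m crank 'ROWS'. ROWS is JSON, a list of rows, each an object with "angular": the turn, a rotation vector about the tool's x, y, z each as a share of 5 degrees, from -1 to 1, a list of three; "delta_pos": the shift along the tool's x, y, z each as a share of 3 cm, from -1 to 1, a list of three; "gripper": the opening, from 0 (shut) to 1 (fully open). In form: [{"angular": [ax, ay, az], "delta_pos": [tx, ty, tz], "gripper": gripper}, ...]. A call has 1 to 12 rows; each row shifts and turns the commanded pose from where the row before left it, along the tool's axes as they then stand; what a row does not reach is not made up. A row lasts 1/8 s, in which the tool goes at most 62.5 mm and 10.7 degrees, less where a joint would pass 70% of its speed; a pose out of reach is approached as far as the arm can. A call with a number of a shift or a turn outside -1 to 1 is refused whole. A call with a gripper value outside its range is refused whole. The fingers move at their own pace and stop on an object; the grip force is fixed at half the most. Time passes only in rows, so rows that do not move let the fingers close. It gives the time, the measured TCP pose, the force and the opening at its end, in the units of the state.
- state(): the state, without advancing time (a new reading comes with each control period).
- grab_frame(name): name is "side" or "top"; returns the picture (420x560x3 uint8, red, green, blue); there is no depth.
- camera_model(name): a dict with "camera_matrix" (3x3 intrinsics, pixels), "rvec" (rotation vector, rad) and "tvec" (3), from world to camera coordinates, as OpenCV has them. Camera axes: x right, y down, z forward; pixel columns grow to the right and rows downward; lengths in m; the calibration is good to about 2 mm. A picture is of the moment at which its call begins. camera_model takes no time and is no camera call.
- job_done(): hands the job in, once; it reports no verdict.
Trained networks look in the newest picture that a camera, given by its name, has taken for a name from the list of things; names that differ only in an ending like _2 or _b are one class to them, and where a whole thing is asked for, a point or a joint stands for the part that bears it (a point fixed in the world has none). Each returns a list of dicts, best first, with "conf" (0 to 1); they miss things now and then, are a little off and sometimes report something else, mostly with a low value. They report only what shows in the picture. A call takes as long as a camera call.
- find_in(camera, target): "bbox" ([left, top, right, bottom] in pixels, round what is visible of it).
- silhouettes(camera, target): "mask" (420x560 bool, what is visible of it) and "bbox" ([left, top, right, bottom] in pixels, round what is visible of it).
- landmark_of(camera, target): "pixel" ([column, row] in pixels: a listed point, or the origin of a listed thing).
The state is a dict: "time": time; "joint_pos": joint angles; "joint_vel": joint speeds; "joint_efforts": joint torques, N m; "tool_pos": TCP position; "tool_rot": TCP orientation; "contact_force": force on the tool from outside, world axes, zero at the start; "ft_torque": the same for the moment, N m; "gripper_width": opening from 0.0 (shut) to 1.0 (fully open).
Only numpy, scipy, OpenCV 4.12 (cv2) and the standard library are available. Lean on these libraries where they do the work, as an engineer would, in place of code of your own. Each camera call takes 0.05 s, during which the arm holds its last target.

## Task

I am about to adjust the hinge spring of the moisture analyser's hood: shut the analyser down first, with the hood still closed, by pressing its red stop key fully in and letting it up, then its blue standby key, and no other key. Then raise the hood gently past its balance point, so that the spring has taken it over, bring it back and keep holding it still with the gripper just below the balance point, where it would fall shut by itself. Finish while still holding it there for me; never let the hood fly up or drop, and leave the steel bowl and the two spice jars where they stand.

Things in the scene. Friction and masses are not known exactly. Their poses are not given: they have to be found in the camera images.
- analyser: Halogen moisture analyser, white, 200 mm wide, 360 mm deep, fixed on the bench. Origin under the centre of its footprint; +x points from its keys in front to its hinge behind, y along its width, z up. The front deck (x -180 to -35 mm) is 52 mm high and carries the keys and, between keys and hood, a display up to 57 mm high; behind it, under the hood, is the sample chamber, 78 mm high.
- hood (a joint): Angle of the hood in rad: 0 closed, growing as its front is raised; open stop at 1.30. The balance point is at 0.85 rad (49 degrees): below it the hood, let go, falls shut; above it the hinge spring drives it up to the stop. Lifted at the handle it needs 2 N when closed, falling to nothing at the balance point, and pulls up with 1 to 2 N beyond it. Hood mass 0.9 kg.
- hood_handle (a point): Middle of the hood's bow handle, a round black bar of 12 mm diameter, 124 mm long, along the analyser's y. Closed, it is 130 mm above the bench, 80 mm to the key side of the analyser's origin and 45 mm (centre) in front of the white hood, whose top is 14 mm above the bar's centre. Hood 190 mm wide, 180 deep, 65 high. The frame turns with the hood; the bar can turn between pinching fingers.
- hood_hinge (a point): Centre of the hinge pin, fixed, along the analyser's y at its rear, 87 mm above the bench, 155 mm behind the analyser's origin. The handle bar moves on an arc of 239 mm radius about it: at hood angle a its centre is 235 cos a - 43 sin a mm from the pin towards the keys and 235 sin a + 43 cos a mm above the pin.
- key_stop_top (a point): Centre of the top face of the red stop key (white square on it), 62 mm above the bench. The four keys, each 24 x 24 mm, stand in a row along the analyser's y, 44 mm apart: from +y to -y red stop, green start, white tare, blue standby; the row is 150 mm in front of the analyser's origin. Each stands 10 mm above the deck, goes down 5 mm and springs back; fully in takes 5 N.
- key_standby_top (a point): Centre of the top face of the blue standby key (white bar on it), at the other end of the row; the same make as the stop key.
- key_stop (a joint): Depth of the red stop key in m: 0 up, 0.005 fully in.
- key_standby (a joint): Depth of the blue standby key in m: 0 up, 0.005 fully in.
- key_start (a joint): Depth of the green start key in m, next to the stop key: leave it alone.
- key_tare (a joint): Depth of the white tare key in m, next to the standby key: leave it alone.
- bowl_mid (a point): Centre, half-way up, of a loose round steel bowl, 160 mm across and 65 mm high, standing to the left (+y) of the analyser: leave it alone.
- jar_red_mid (a point): Centre, half-way up, of a loose spice jar with a red cap, 48 mm across and 105 mm high, standing to the right (-y) of the analyser: leave it alone.
- jar_green_mid (a point): Centre, half-way up, of a loose spice jar with a green cap, 48 mm across and 105 mm high, also on the right: leave it alone.

How it is judged:
On the way, in this order (a step that is already met when the one before it is completed fails the run):
1. the red stop key is pressed in, with the hood closed (value of joint key_stop above 0.0035 m and value of joint hood below 0.1 rad), for 0.05 s.
2. the red key is up again and the blue standby key is pressed in, with the hood closed (value of joint key_standby above 0.0035 m and value of joint key_stop below 0.0015 m and value of joint hood below 0.1 rad), for 0.05 s.
3. the hood is raised past its balance point (value of joint hood above 0.9 rad), for 0.05 s.
4. the hood is held still by the gripper just below its balance point (value of joint hood between 0.61 and 0.835 rad and velocity of joint hood between -0.1 and 0.1 rad/s and contact force between the fingers and hood above 0.1 N), for 0.5 s.
At the end, for the whole second after the job is handed in: The hood is held by the gripper's fingers (they touch it) at 0.61 to 0.835 rad, that is 1 to 14 degrees below its balance point of 0.85 rad, at rest (below 0.1 rad/s); all keys are up, and the bowl and the jars stand within 20 mm of where they were (all of step 4 and distance of each of bowl_mid, jar_red_mid, jar_green_mid from where it was at the start of the episode below 0.02 m and value of joint each of key_stop, key_standby, key_start, key_tare below 0.0015 m); the arm keeps its last pose, push and grip.
It fails at once if the start or the tare key is pressed (value of joint any of key_start, key_tare above 0.003 m).
It fails at once if a key is pressed while the hood is up (value of joint hood above 0.15 rad and value of joint any of key_stop, key_standby above 0.003 m).
It fails at once if the hood flies up or drops (faster than 1.8 rad/s) (velocity of joint hood above 1.8 rad/s or velocity of joint hood below -1.8 rad/s).
It fails at once if the bowl or a jar is pushed more than 30 mm or tipped (distance of any of bowl_mid, jar_red_mid, jar_green_mid from where it was at the start of the episode above 0.03 m or angle between any of bowl_mid, jar_red_mid, jar_green_mid's own z axis and vertical above 0.5 rad).
It also fails if it takes over 48 s, if anything falls off the work surface, if the arm or the gripper's body presses on something with over 40 N, if the wrist force passes 120 N, or if a joint passes its speed limit or range.

## Working session

There is one attempt and no reset: what is moved stays moved. The work goes in short steps, Python scripts to look and compute and a shell command to move; the robot and the scene stay as the last step left them, time stands still between calls to the robot, and variables do not carry over. Pictures are saved under pics/ and viewed, and the job is handed in when it is done.

```bash
mkdir -p pics; ls
python3 - <<'E'
from plant import *
import cv2
s=state();print({k:(v if not hasattr(v,'__len__') else [round(float(x),4) for x in v]) for k,v in s.items()})
for c in ("side","top"):
    f=grab_frame(c);cv2.imwrite(f"pics/{c}0.png",f[:,:,::-1])
    m=camera_model(c);print(c,m)
    for t in ["analyser","hood_handle","hood_hinge","key_stop_top","key_standby_top","bowl_mid","jar_red_mid","jar_green_mid"]:
        r=landmark_of(c,t);print(t,[(list(map(int,x["pixel"])),round(x["conf"],2)) for x in r[:2]])
E
```

```text
pics
{'time': 0.0, 'joint_pos': [-1.288, 0.0533, 1.6143, 0.0, 1.476, -0.119], 'joint_vel': [-0.0001, -0.0002, 0.0013, -0.0007, -0.001, -0.0], 'joint_efforts': [-0.0004, -39.3683, -37.0175, -0.0001, 0.007, -0.0], 'tool_pos': [0.2443, -0.5747, 0.2471], 'tool_rot': [-0.001, 0.9799, 0.1995, -0.0001], 'contact_force': [-1.1862, 0.3067, 0.0331], 'ft_torque': [0.0406, -0.0102, -0.0817], 'gripper_width': 1.005058692096141}
side {'camera_matrix': array([[391.86783533,   0.        , 279.16091016],
       [  0.        , 391.86783533, 215.41575861],
       [  0.        ,   0.        ,   1.        ]]), 'rvec': array([ 2.27951149, -0.02850255,  0.03173001]), 'tvec': array([-0.60530742,  0.09962058,  0.73748559])}
analyser [([274, 267], 0.71)]
hood_handle [([230, 218], 0.88)]
hood_hinge []
key_stop_top [([189, 231], 0.6)]
key_standby_top [([189, 282], 0.68)]
bowl_mid [([253, 174], 0.73)]
jar_red_mid [([337, 358], 0.76)]
jar_green_mid [([226, 352], 0.61), ([335, 359], 0.23)]
top {'camera_matrix': array([[425.64051873,   0.        , 271.75951369],
       [  0.        , 425.64051873, 212.10590544],
       [  0.        ,   0.        ,   1.        ]]), 'rvec': array([ 2.14709219, -2.18093308,  0.04971085]), 'tvec': array([0.05057649, 0.62479405, 0.94804011])}
analyser [([293, 223], 0.82), ([275, 295], 0.74)]
hood_handle [([302, 258], 0.8)]
hood_hinge [([281, 153], 0.82)]
key_stop_top [([278, 294], 0.5)]
key_standby_top [([335, 284], 0.41)]
bowl_mid [([177, 244], 0.95)]
jar_red_mid [([390, 185], 0.71)]
jar_green_mid [([394, 256], 0.62)]
```

View pics/side0.png

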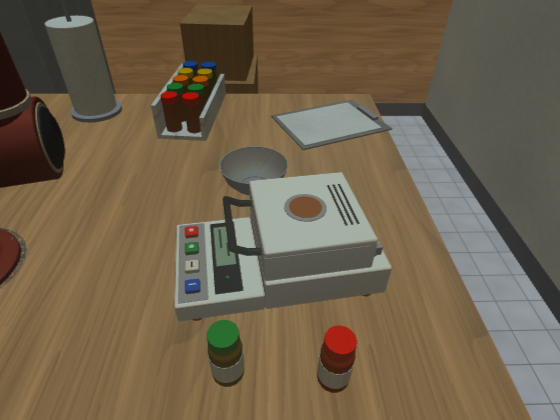

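View pics/top0.png

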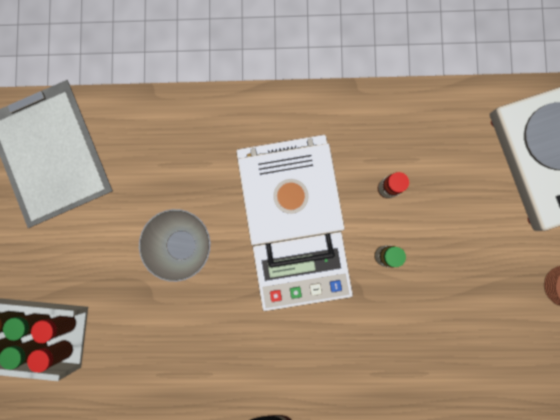

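The side view shows the analyser with its red key at about (191,231), blue key at (192,286) and bow handle at about (232,225). In the top view, red is at (276,296), blue at (336,286), the handle bar at about (301,258), the bowl at (175,245) and the jars at (397,183) and (394,257). Next I fit the analyser pose.

```bash
cat > h.py <<'E'
import numpy as np, cv2
from plant import *
from scipy.optimize import least_squares
from scipy.spatial.transform import Rotation as R
def proj(c,P):
    m=camera_model(c); return cv2.projectPoints(np.array(P,float).reshape(-1,1,3),m["rvec"],m["tvec"],m["camera_matrix"],None)[0].reshape(-1,2)
def ana(p,L):
    c,s=np.cos(p[2]),np.sin(p[2]); L=np.atleast_2d(L)
    return np.c_[p[0]+c*L[:,0]-s*L[:,1],p[1]+s*L[:,0]+c*L[:,1],L[:,2]]
def handle(a): return [.155-(.235*np.cos(a)-.043*np.sin(a)),0,.087+.235*np.sin(a)+.043*np.cos(a)]
def tool(s=None):
    s=s or state(); q=s["tool_rot"]; return np.array(s["tool_pos"]),R.from_quat([q[1],q[2],q[3],q[0]])
E
python3 - <<'E'
from h import *
imgs={c:cv2.imread(f"pics/{c}0.png") for c in("side","top")}
win={"side":(175,215,220,300),"top":(262,350,275,308)}
obs=[]
K={"red":[-.15,.066,.062],"green":[-.15,.022,.062],"blue":[-.15,-.066,.062]}
for c in imgs:
    hsv=cv2.cvtColor(imgs[c],cv2.COLOR_BGR2HSV).astype(int);x0,x1,y0,y1=win[c]
    W=hsv[y0:y1,x0:x1];H=W[...,0];S=(W[...,1]>130)&(W[...,2]>70)
    for n,m in dict(red=S&((H<8)|(H>172)),green=S&(H>50)&(H<85),blue=S&(H>100)&(H<130)).items():
        k,lab,st,cen=cv2.connectedComponentsWithStats(m.astype(np.uint8))
        i=1+np.argmax(st[1:,4]);b=st[i];px=[x0+b[0]+(b[2]-1)/2,y0+b[1]+(b[3]-1)/2];print(c,n,px,b)
        obs.append((c,K[n],px))
obs+= [("side",handle(0),[230,224-2]),("top",handle(0),[302,258]),("top",[.155,0,.087],[281,153])]
def res(p): return np.concatenate([(proj(c,ana(p,L))[0]-px)*(1 if 'h' else 1) for c,L,px in obs])
best=min((least_squares(res,[.6,-.03,y],loss="soft_l1") for y in(0,.3,-.3)),key=lambda r:r.cost)
print(best.x,best.cost);print(res(best.x).reshape(-1,2).round(1))
p=best.x
for n,L in dict(stop=K["red"],standby=K["blue"],h0=handle(0),h9=handle(.95),h75=handle(.75),hinge=[.155,0,.087]).items(): print(n,ana(p,L).round(4))
# jars, bowl
def ray(c,px,z):
    m=camera_model(c);Rm=cv2.Rodrigues(m["rvec"])[0];d=Rm.T@np.linalg.inv(m["camera_matrix"])@[*px,1];o=-Rm.T@m["tvec"];return o+d*(z-o[2])/d[2]
print("bowl",ray("top",(175,245),.0325),"jr",ray("top",(397,183),.105),"jg",ray("top",(394,257),.105))
print("jar side",ray("side",(337,358),.0525),ray("side",(226,352),.0525))
for c in imgs:
    im=imgs[c].copy()
    for L in [[-.15,.066-.044*i,.062] for i in range(4)]+[handle(0),[.155,0,.087]]+[[a,b,.052] for a in(-.18,-.035) for b in(-.1,.1)]+[[.18,b,0] for b in (-.1,.1)]:
        u=proj(c,ana(p,L))[0]; cv2.circle(im,tuple(int(round(v)) for v in u),2,(255,0,255),-1)
    cv2.imwrite(f"pics/fit_{c}.png",cv2.resize(im[110:340,140:420],None,fx=2.5,fy=2.5))
E
```

```text
side red [np.float64(191.0), np.float64(231.5)] [ 10   6  13  12 119]
side green [np.float64(191.5), np.float64(246.5)] [11 22 12 10 73]
side blue [np.float64(191.5), np.float64(284.5)] [ 10  59  14  12 134]
top red [np.float64(275.5), np.float64(295.0)] [ 9 15 10 11 68]Traceback (most recent call last):
  File "<stdin>", line 11, in <module>
    return _wrapfunc(a, 'argmax', axis=axis, out=out, **kwds)
    return bound(*args, **kwds)
ValueError: attempt to get argmax of an empty sequence
```

```bash
cat > fit.py <<'E'
from h import *
imgs={c:cv2.imread(f"pics/{c}0.png") for c in("side","top")}
win={"side":(175,215,220,300),"top":(262,350,275,308)}
obs=[]
K={"red":[-.15,.066,.062],"green":[-.15,.022,.062],"blue":[-.15,-.066,.062]}
for c in imgs:
    hsv=cv2.cvtColor(imgs[c],cv2.COLOR_BGR2HSV).astype(int);x0,x1,y0,y1=win[c]
    W=hsv[y0:y1,x0:x1];H=W[...,0];S=(W[...,1]>85)&(W[...,2]>60)
    for n,m in dict(red=S&((H<8)|(H>172)),green=S&(H>40)&(H<95),blue=S&(H>100)&(H<130)).items():
        k,lab,st,cen=cv2.connectedComponentsWithStats(m.astype(np.uint8))
        if k<2: print("none",c,n); continue
        i=1+np.argmax(st[1:,4]);b=st[i];px=[x0+b[0]+(b[2]-1)/2,y0+b[1]+(b[3]-1)/2];print(c,n,px,b)
        obs.append((c,K[n],px))
obs+= [("side",handle(0),[230,222]),("top",handle(0),[302,258]),("top",[.155,0,.087],[281,153])]
def res(p): return np.concatenate([proj(c,ana(p,L))[0]-px for c,L,px in obs])
best=min((least_squares(res,[.6,-.03,y],loss="soft_l1") for y in(0,.3,-.3)),key=lambda r:r.cost)
print(best.x,best.cost);print(res(best.x).reshape(-1,2).round(1).tolist())
p=best.x; np.save("p.npy",p)
for n,L in dict(stop=K["red"],standby=K["blue"],h0=handle(0),h9=handle(.95),h75=handle(.75),hinge=[.155,0,.087]).items(): print(n,ana(p,L).round(4))
def ray(c,px,z):
    m=camera_model(c);Rm=cv2.Rodrigues(m["rvec"])[0];d=Rm.T@np.linalg.inv(m["camera_matrix"])@[*px,1];o=-Rm.T@m["tvec"];return o+d*(z-o[2])/d[2]
print("bowl",ray("top",(175,245),.0325),"jr",ray("top",(397,183),.105),"jg",ray("top",(394,257),.105))
for c in imgs:
    im=imgs[c].copy()
    im=cv2.resize(im[110:340,140:420],None,fx=2.5,fy=2.5)
    for L in [[-.15,.066-.044*i,.062] for i in range(4)]+[handle(0),[.155,0,.087]]+[[a,b,.052] for a in(-.18,-.035) for b in(-.1,.1)]+[[.18,b,0] for b in (-.1,.1)]:
        u=(proj(c,ana(p,L))[0]-[140,110]+.5)*2.5; cv2.circle(im,tuple(int(round(v)) for v in u),2,(255,0,255),-1)
    cv2.imwrite(f"pics/fit_{c}.png",im)
E
python3 fit.py
```

```text
side red [np.float64(191.0), np.float64(231.5)] [ 10   6  13  12 137]
side green [np.float64(191.0), np.float64(247.0)] [ 10  22  13  11 108]
side blue [np.float64(192.0), np.float64(285.5)] [ 10  59  15  14 174]
top red [np.float64(275.5), np.float64(295.5)] [  8  15  12  12 106]
top green [np.float64(295.5), np.float64(292.0)] [29 12 10 11 63]
top blue [np.float64(335.5), np.float64(285.5)] [68  5 12 12 99]
[ 0.59885968 -0.00912797  0.16246715] 5.835696989864169
[[-0.0, -1.5], [0.6, -0.6], [1.0, -1.2], [1.1, 0.4], [1.1, 0.4], [1.2, -0.2], [-0.8, -0.5], [-0.2, 1.6], [0.4, -1.4]]
stop [[0.4402 0.0317 0.062 ]]
standby [[ 0.4615 -0.0985  0.062 ]]
h0 [[ 0.5199 -0.0221  0.13  ]]
h9 [[ 6.514e-01 -5.000e-04  3.032e-01]]
h75 [[ 0.6111 -0.0071  0.2786]]
hinge [[0.7518 0.0159 0.087 ]]
bowl [0.55361869 0.26198841 0.0325    ] jr [ 0.67572692 -0.22475621  0.105     ] jg [ 0.52192602 -0.21285551  0.105     ]
```

View pics/fit_top.png

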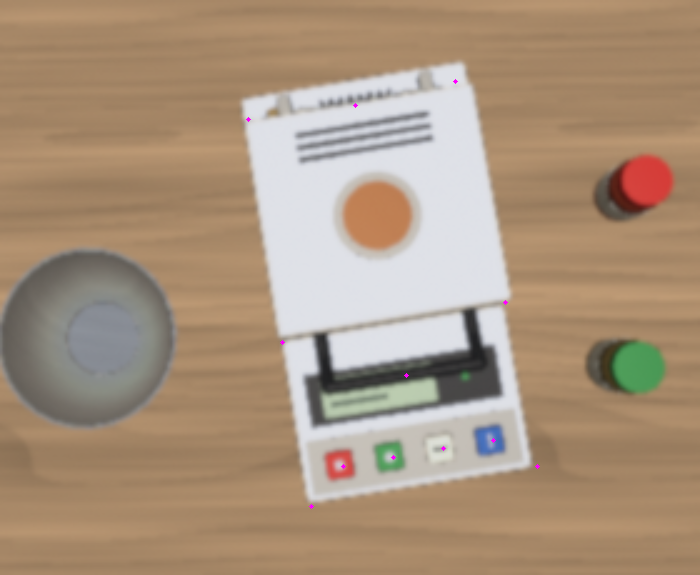

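View pics/fit_side.png

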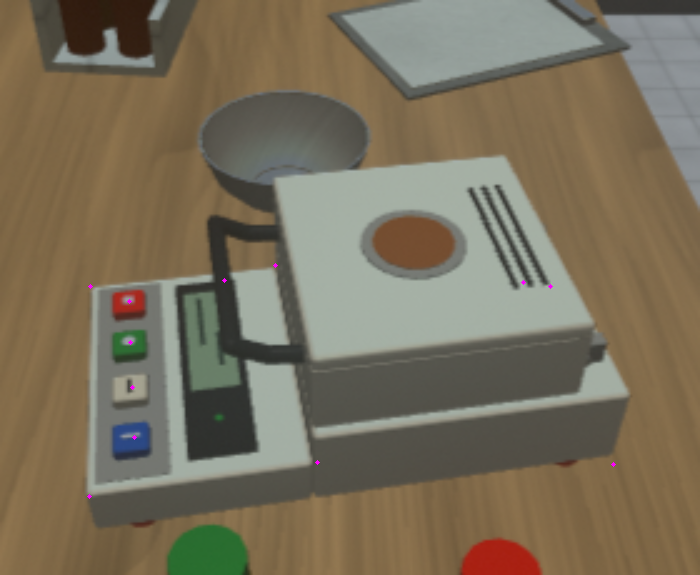

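```bash
python3 -m crank '[{"angular":[0,0,-1],"delta_pos":[0,0,0],"gripper":0},{"angular":[0,0,-1],"delta_pos":[0,0,0],"gripper":0},{"angular":[0,0,-1],"delta_pos":[0,0,0],"gripper":0},{"angular":[0,0,-1],"delta_pos":[0,0,0],"gripper":0},{"angular":[0,0,-1],"delta_pos":[0,0,0],"gripper":0},{"angular":[0,0,-1],"delta_pos":[0,0,0],"gripper":0},{"angular":[0,0,-1],"delta_pos":[0,0,0],"gripper":0},{"angular":[0,0,-1],"delta_pos":[0,0,0],"gripper":0},{"angular":[0,0,-1],"delta_pos":[0,0,0],"gripper":0},{"angular":[0,0,-1],"delta_pos":[0,0,0],"gripper":0},{"angular":[0,0,-1],"delta_pos":[0,0,0],"gripper":0},{"angular":[0,0,-1],"delta_pos":[0,0,0],"gripper":0}]'
cat >> h.py <<'E'
def rel(target,yaw_ana=None):
    """shift in rows' units (3cm) along tool axes to world target; turn in 5deg units to align with analyser"""
    t,r=tool(); p=np.load("p.npy")
    d=r.inv().apply(np.array(target).ravel()-t)/.03
    # wanted: tool z down, tool y along analyser +x
    c,s=np.cos(p[2]),np.sin(p[2]); W=np.array([[-s,c,0],[c,s,0],[0,0,-1]]).T
    a=(r.inv()*R.from_matrix(W)).as_rotvec()/np.radians(5)
    st=state();print("t",round(st["time"],2),"tcp",t.round(4),"shift units",d.round(2),"turn units",a.round(2),"F",np.round(st["contact_force"],1),"grip",round(st["gripper_width"],3))
E
python3 -c "
from h import *
p=np.load('p.npy');rel(ana(p,[-.15,.066,.14]));print(state()['joint_pos'])"
```

```text
time: 2.4
tool_pos: [0.2444, -0.5752, 0.2483]
tool_rot: [0.0, 0.748, 0.664, 0.0]
contact_force: [0.2, 0.2, 1.2]
gripper_width: 0.001
t 2.4 tcp [ 0.2444 -0.5752  0.2483] shift units [20.86  4.08  3.61] turn units [ 0.   -0.   -3.22] F [0.2 0.2 1.2] grip 0.001
[-1.28799239e+00  5.26910756e-02  1.61290109e+00  2.14756764e-05
  1.47600602e+00 -1.16909158e+00]
```

```bash
python3 -m crank '[{"angular":[0,0,-1],"delta_pos":[0,0,0],"gripper":0},{"angular":[0,0,-1],"delta_pos":[0,0,0],"gripper":0},{"angular":[0,0,-1],"delta_pos":[0,0,0],"gripper":0},{"angular":[0,0,-0.22],"delta_pos":[0,0,0],"gripper":0},{"angular":[0,0,0],"delta_pos":[1,0.5,0],"gripper":0},{"angular":[0,0,0],"delta_pos":[1,0.5,0],"gripper":0},{"angular":[0,0,0],"delta_pos":[1,0.5,0],"gripper":0},{"angular":[0,0,0],"delta_pos":[1,0.5,0],"gripper":0},{"angular":[0,0,0],"delta_pos":[1,0.5,0],"gripper":0},{"angular":[0,0,0],"delta_pos":[1,0.5,0],"gripper":0},{"angular":[0,0,0],"delta_pos":[1,0.5,0],"gripper":0},{"angular":[0,0,0],"delta_pos":[1,0.5,0],"gripper":0}]'
python3 -m crank '[{"angular":[0,0,0],"delta_pos":[1,0.5,0],"gripper":0},{"angular":[0,0,0],"delta_pos":[1,0.5,0],"gripper":0},{"angular":[0,0,0],"delta_pos":[1,0.5,0],"gripper":0},{"angular":[0,0,0],"delta_pos":[1,0.5,0],"gripper":0},{"angular":[0,0,0],"delta_pos":[1,0.5,0],"gripper":0},{"angular":[0,0,0],"delta_pos":[1,0.5,0],"gripper":0},{"angular":[0,0,0],"delta_pos":[1,0.5,0],"gripper":0},{"angular":[0,0,0],"delta_pos":[1,0.5,0],"gripper":0},{"angular":[0,0,0],"delta_pos":[1,0.5,0],"gripper":0},{"angular":[0,0,0],"delta_pos":[1,0.5,0],"gripper":0}]'
python3 -c "
from h import *
p=np.load('p.npy');rel(ana(p,[-.15,.066,.1]));print(state()['joint_pos'])"
```

```text
time: 3.9
tool_pos: [0.3251, -0.3182, 0.2485]
tool_rot: [0.0, 0.649, 0.761, -0.0]
contact_force: [-0.0, -0.8, -0.1]
gripper_width: 0.0
time: 5.15
tool_pos: [0.4256, 0.0019, 0.2486]
tool_rot: [0.0, 0.649, 0.761, 0.0]
contact_force: [0.0, -0.4, 0.1]
gripper_width: 0.003
t 5.15 tcp [0.4256 0.0019 0.2486] shift units [0.91 0.63 4.95] turn units [ 0.01  0.   -0.05] F [ 0.  -0.4  0.1] grip 0.003
[-1.70792882e-01 -4.58405627e-01  2.05154786e+00 -1.58492460e-05
  1.54762736e+00 -3.29084650e-01]
```

```bash
python3 -m crank '[{"angular":[0,0,0],"delta_pos":[0.9,0.6,1],"gripper":0},{"angular":[0,0,0],"delta_pos":[0,0,1],"gripper":0},{"angular":[0,0,0],"delta_pos":[0,0,1],"gripper":0},{"angular":[0,0,0],"delta_pos":[0,0,1],"gripper":0},{"angular":[0,0,0],"delta_pos":[0,0,0.85],"gripper":0},{"angular":[0,0,0],"delta_pos":[0,0,0],"gripper":0}]'
python3 -c "
from h import *
p=np.load('p.npy')
for c in ('side','top'):
    f=grab_frame(c)[:,:,::-1];f=f[190:330,150:350] if c=='side' else f[220:320,200:400];cv2.imwrite('pics/k1_%s.png'%c,cv2.resize(f,None,fx=3.5,fy=3.5,interpolation=cv2.INTER_CUBIC))
rel(ana(p,[-.15,.066,.079]))"
```

```text
time: 5.9
tool_pos: [0.4371, 0.0305, 0.1007]
tool_rot: [-0.002, 0.649, 0.761, -0.001]
contact_force: [-0.3, -0.1, -0.1]
gripper_width: 0.003
t 6.0 tcp [0.4393 0.0302 0.1036] shift units [0.05 0.04 0.82] turn units [ 0.01  0.   -0.04] F [ 0.2  0.1 -0.1] grip -0.001
```

View pics/k1_side.png

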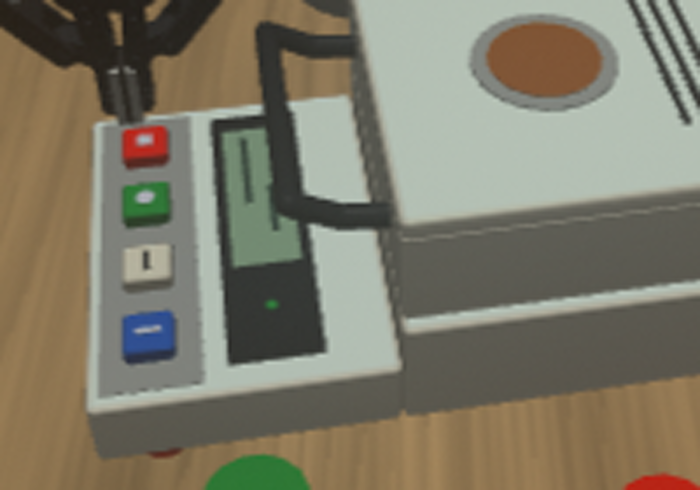

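View pics/k1_top.png

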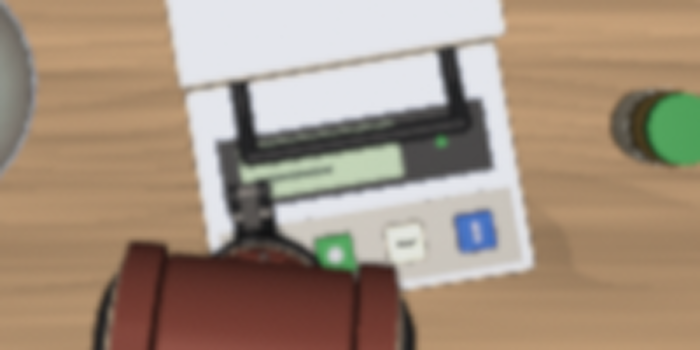

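```bash
python3 -c "
from h import *
t,r=tool();tip=t+r.apply([0,0,.017])
print(tip,(proj('side',tip)-[150,190])*3.5,(proj('side',[tip[0],tip[1],.062])-[150,190])*3.5,(proj('top',tip)-[200,220])*3.5)"
```

```text
[0.43932328 0.03023921 0.08658911] [[135.08590053 107.63200074]] [[141.37449345 142.08702845]] [[269.56616672 271.87986708]]
```

```bash
python3 -m crank '[{"angular":[0,0,0],"delta_pos":[0.03,0.15,0.5],"gripper":0},{"angular":[0,0,0],"delta_pos":[0,0,0.3],"gripper":0},{"angular":[0,0,0],"delta_pos":[0,0,0],"gripper":0}]'
python3 -m crank '[{"angular":[0,0,0],"delta_pos":[0,0,0.05],"gripper":0},{"angular":[0,0,0],"delta_pos":[0,0,0.05],"gripper":0},{"angular":[0,0,0],"delta_pos":[0,0,0],"gripper":0}]'
```

```text
time: 6.38
tool_pos: [0.443, 0.032, 0.0784]
tool_rot: [-0.0, 0.649, 0.761, -0.0]
contact_force: [-0.2, 0.4, 2.5]
gripper_width: 0.001
time: 6.75
tool_pos: [0.4432, 0.0319, 0.076]
tool_rot: [-0.0, 0.649, 0.761, 0.0]
contact_force: [-1.8, 1.6, 4.4]
gripper_width: 0.001
```

```bash
python3 -m crank '[{"angular":[0,0,0],"delta_pos":[0,0,0.05],"gripper":0},{"angular":[0,0,0],"delta_pos":[0,0,0.03],"gripper":0},{"angular":[0,0,0],"delta_pos":[0,0,0],"gripper":0}]'
python3 -c "
from h import *
p=np.load('p.npy');rel(ana(p,[-.15,.066,.074]))
f=grab_frame('side')[:,:,::-1];f=f[190:330,150:350];cv2.imwrite('pics/k2_side.png',cv2.resize(f,None,fx=3.5,fy=3.5,interpolation=cv2.INTER_CUBIC))"
```

```text
time: 7.12
tool_pos: [0.4433, 0.0319, 0.0742]
tool_rot: [-0.0, 0.649, 0.761, -0.0]
contact_force: [-3.9, 0.7, 8.9]
gripper_width: 0.002
t 7.12 tcp [0.4433 0.0319 0.0742] shift units [ 0.01 -0.1   0.01] turn units [-0.01 -0.   -0.04] F [-3.9  0.7  8.9] grip 0.002
```

View pics/k2_side.png

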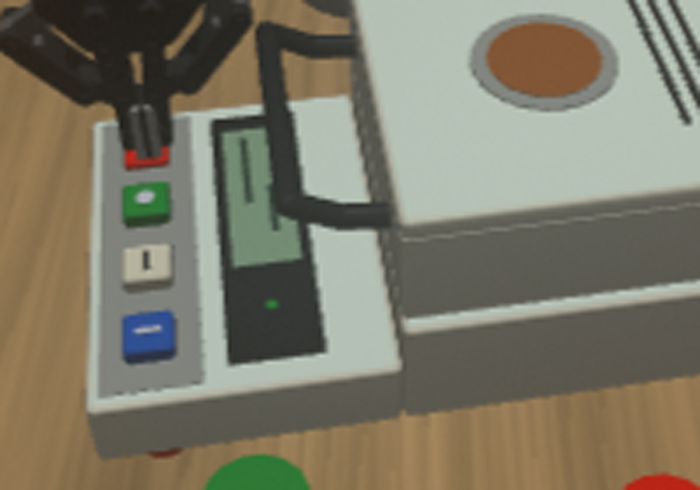

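The red key is bottomed, with the tips on it at about (147,150) in the zoomed side view and 9 N. Next I lift and move to the blue key.

```bash
python3 -m crank '[{"angular":[0,0,0],"delta_pos":[0,0,-0.3],"gripper":0},{"angular":[0,0,0],"delta_pos":[0,0,-0.7],"gripper":0},{"angular":[0,0,0],"delta_pos":[-1,0,0],"gripper":0},{"angular":[0,0,0],"delta_pos":[-1,0,0],"gripper":0},{"angular":[0,0,0],"delta_pos":[-1,0,0],"gripper":0},{"angular":[0,0,0],"delta_pos":[-1,0,0],"gripper":0},{"angular":[0,0,0],"delta_pos":[-0.45,0,0],"gripper":0},{"angular":[0,0,0],"delta_pos":[0,0,0],"gripper":0}]'
python3 -c "
from h import *
p=np.load('p.npy');rel(ana(p,[-.147,-.066,.079]))
f=grab_frame('side')[:,:,::-1];f=f[190:330,150:350];cv2.imwrite('pics/k3_side.png',cv2.resize(f,None,fx=3.5,fy=3.5,interpolation=cv2.INTER_CUBIC))"
```

```text
time: 8.18
tool_pos: [0.4644, -0.1003, 0.1033]
tool_rot: [-0.0, 0.649, 0.761, 0.0]
contact_force: [0.6, 0.5, 0.6]
gripper_width: 0.003
t 8.18 tcp [ 0.4644 -0.1003  0.1033] shift units [0.07 0.01 0.81] turn units [ 0.   -0.   -0.05] F [0.6 0.5 0.6] grip 0.003
```

View pics/k3_side.png

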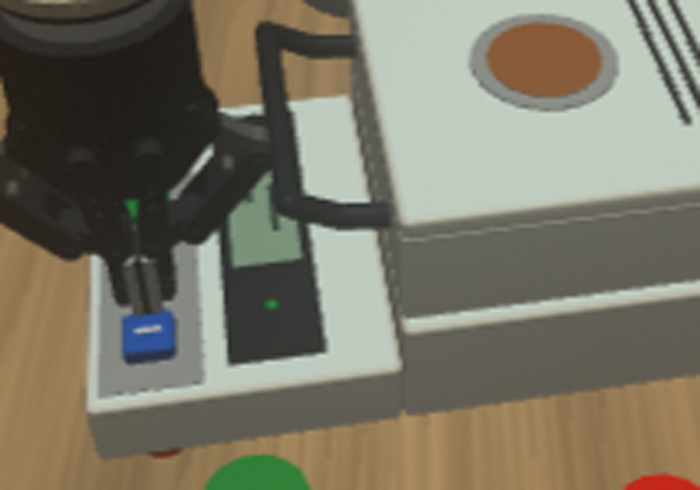

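```bash
python3 -m crank '[{"angular":[0,0,0],"delta_pos":[0.05,-0.12,0.45],"gripper":0},{"angular":[0,0,0],"delta_pos":[0,0,0.3],"gripper":0},{"angular":[0,0,0],"delta_pos":[0,0,0.1],"gripper":0},{"angular":[0,0,0],"delta_pos":[0,0,0.06],"gripper":0},{"angular":[0,0,0],"delta_pos":[0,0,0.04],"gripper":0},{"angular":[0,0,0],"delta_pos":[0,0,0],"gripper":0}]'
```

```text
time: 8.98
tool_pos: [0.4606, -0.0989, 0.0752]
tool_rot: [-0.0, 0.649, 0.761, 0.0]
contact_force: [-3.6, 1.2, 4.0]
gripper_width: 0.0
```

```bash
python3 -m crank '[{"angular":[0,0,0],"delta_pos":[0,0,0.04],"gripper":0},{"angular":[0,0,0],"delta_pos":[0,0,0.04],"gripper":0},{"angular":[0,0,0],"delta_pos":[0,0,0],"gripper":0}]'
python3 -c "
from h import *
f=grab_frame('side')[:,:,::-1];f=f[190:330,150:350];cv2.imwrite('pics/k4_side.png',cv2.resize(f,None,fx=3.5,fy=3.5,interpolation=cv2.INTER_CUBIC))
print(state()['contact_force'],state()['ft_torque'],tool()[0])"
```

```text
time: 9.35
tool_pos: [0.4609, -0.099, 0.0741]
tool_rot: [-0.0, 0.649, 0.761, 0.0]
contact_force: [-7.6, 3.7, 13.9]
gripper_width: -0.0
[-7.01719318  4.15773348 13.04833703] [ 0.65532192  1.16003553 -0.01383421] [ 0.46091068 -0.09907824  0.07409293]
```

View pics/k4_side.png

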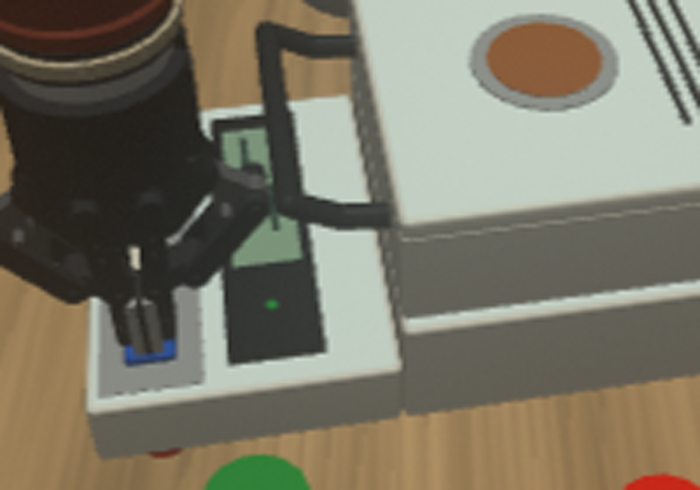

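```bash
python3 -m crank '[{"angular":[0,0,0],"delta_pos":[0,0,-0.4],"gripper":0},{"angular":[0,0,0],"delta_pos":[0,0,-1],"gripper":0},{"angular":[0,0,0],"delta_pos":[0,0,-1],"gripper":0},{"angular":[0,0,0],"delta_pos":[0,0,-1],"gripper":0},{"angular":[0,0,0],"delta_pos":[0,0,-1],"gripper":0},{"angular":[0,0,0],"delta_pos":[0,0,-0.6],"gripper":0.45}]'
python3 - <<'E'
from h import *
p=np.load('p.npy')
m=camera_model('side');Rm=cv2.Rodrigues(m["rvec"])[0]
o=-Rm.T@m["tvec"]
n=np.array([-np.sin(p[2]),np.cos(p[2]),0]);P0=np.array([.461,-.099,.074])
for q in [(265,190),(250,215),(205,245)]:
    d=Rm.T@np.linalg.inv(m["camera_matrix"])@[q[0]/3.5+150,q[1]/3.5+190,1]
    X=o+d*(n@(P0-o))/(n@d);print(q,"ahead in ana x",(X-P0)@[np.cos(p[2]),np.sin(p[2]),0],"above tcp",X[2]-P0[2])
rel(ana(p,[*handle(0)[:2],.2]))
E
```

```text
time: 10.15
tool_pos: [0.4612, -0.0995, 0.2243]
tool_rot: [0.002, 0.649, 0.761, 0.0]
contact_force: [-0.0, -0.4, -0.5]
gripper_width: 0.2
(265, 190) ahead in ana x 0.059753766282943606 above tcp 0.06935429745783135
(250, 215) ahead in ana x 0.052137437328446695 above tcp 0.05529896270428454
(205, 245) ahead in ana x 0.0310341952722025 above tcp 0.0401925615755009
t 10.15 tcp [ 0.4612 -0.0995  0.2243] shift units [2.24 2.34 0.81] turn units [ 0.03  0.02 -0.04] F [-0.  -0.4 -0.5] grip 0.2
```

```bash
python3 -m crank '[{"angular":[0,0,0],"delta_pos":[0.75,0.8,0],"gripper":0.45},{"angular":[0,0,0],"delta_pos":[0.75,0.8,0],"gripper":0.45},{"angular":[0,0,0],"delta_pos":[0.75,0.8,0],"gripper":0.45},{"angular":[0,0,0],"delta_pos":[0,0,0.5],"gripper":0.45},{"angular":[0,0,0],"delta_pos":[0,0,0.1],"gripper":0.45},{"angular":[0,0,0],"delta_pos":[0,0,0],"gripper":0.45}]'
python3 - <<'E'
from h import *
p=np.load('p.npy')
rel(ana(p,handle(0)))
for c in ('side','top'):
    f=grab_frame(c)[:,:,::-1];f=f[170:310,150:350] if c=='side' else f[180:320,200:400];cv2.imwrite('pics/g1_%s.png'%c,cv2.resize(f,None,fx=3.5,fy=3.5,interpolation=cv2.INTER_CUBIC))
t,r=tool();print((proj('side',t+r.apply([[0,0,.017],[0,.019,.017],[0,-.019,.017]]))-[150,170])*3.5,(proj('side',ana(p,handle(0)))-[150,170])*3.5)
E
```

```text
time: 10.9
tool_pos: [0.5201, -0.0216, 0.2035]
tool_rot: [-0.001, 0.649, 0.761, -0.001]
contact_force: [0.3, 0.0, 0.3]
gripper_width: 0.452
t 10.9 tcp [ 0.5201 -0.0216  0.2035] shift units [-0.02 -0.01  2.45] turn units [-0.02 -0.   -0.05] F [0.3 0.  0.3] grip 0.452
[[270.15149551  83.2721288 ]
 [312.35636248  78.88169299]
 [227.5505875   87.70376347]] [[277.20622592 180.09262648]]
```

View pics/g1_side.png

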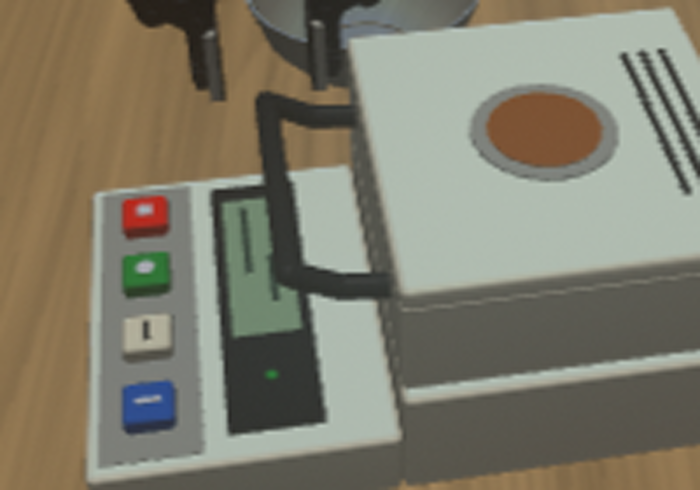

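View pics/g1_top.png

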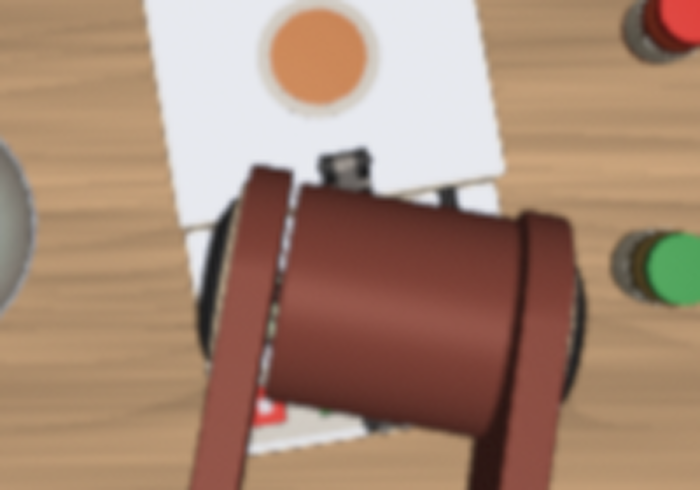

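```bash
python3 -m crank '[{"angular":[0,0,0],"delta_pos":[0,0.05,0.7],"gripper":0.45},{"angular":[0,0,0],"delta_pos":[0,0,0.7],"gripper":0.45},{"angular":[0,0,0],"delta_pos":[0,0,0.6],"gripper":0.45},{"angular":[0,0,0],"delta_pos":[0,0,0.5],"gripper":0.45},{"angular":[0,0,0],"delta_pos":[0,0,0],"gripper":0.45}]'
python3 - <<'E'
from h import *
p=np.load('p.npy')
rel(ana(p,handle(0)))
for c in ('side',):
    f=grab_frame(c)[:,:,::-1];f=f[170:310,150:350];cv2.imwrite('pics/g2_%s.png'%c,cv2.resize(f,None,fx=3.5,fy=3.5,interpolation=cv2.INTER_CUBIC))
E
```

```text
time: 11.62
tool_pos: [0.5215, -0.0207, 0.1281]
tool_rot: [-0.001, 0.649, 0.761, -0.001]
contact_force: [0.3, -0.3, 1.0]
gripper_width: 0.449
t 11.62 tcp [ 0.5215 -0.0207  0.1281] shift units [-0.04 -0.06 -0.06] turn units [-0.03 -0.01 -0.04] F [ 0.3 -0.3  1. ] grip 0.449
```

View pics/g2_side.png

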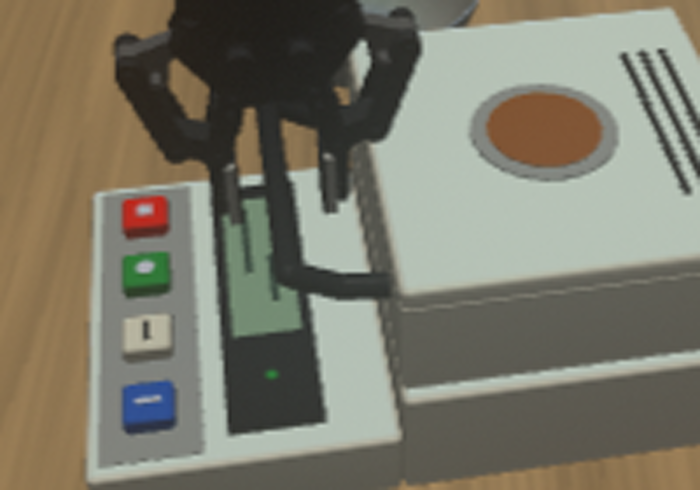

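The fingers straddle the bar: tips at about (235,220) and (330,210), bar at (280,190). Now I close.

```bash
python3 -m crank '[{"angular":[0,0,0],"delta_pos":[0,0,0],"gripper":0.25},{"angular":[0,0,0],"delta_pos":[0,0,0],"gripper":0},{"angular":[0,0,0],"delta_pos":[0,0,0],"gripper":0},{"angular":[0,0,0],"delta_pos":[0,0,0],"gripper":0},{"angular":[0,0,0],"delta_pos":[0,0,0],"gripper":0}]'
python3 - <<'E'
from h import *
p=np.load('p.npy')
rel(ana(p,handle(0)))
print(state()['ft_torque'])
f=grab_frame('side')[:,:,::-1];f=f[170:310,150:350];cv2.imwrite('pics/g3_side.png',cv2.resize(f,None,fx=3.5,fy=3.5,interpolation=cv2.INTER_CUBIC))
# arc steps relative to start in ana x / z, units of 3cm (tool y = ana x, tool z = down)
a=np.arange(0,1.0,.05); H=np.array([handle(x) for x in a]); d=np.diff(H,axis=0)/.03
for x,v in zip(a[1:],d): print(round(x,2),"ty",round(v[0],3),"tz",round(-v[2],3))
E
```

```text
time: 12.3
tool_pos: [0.5197, -0.0214, 0.1298]
tool_rot: [-0.003, 0.649, 0.761, -0.003]
contact_force: [-12.3, -2.0, 5.7]
gripper_width: 0.118
t 12.3 tcp [ 0.5197 -0.0214  0.1298] shift units [-0.02  0.   -0.01] turn units [-0.1   0.   -0.04] F [-12.3  -2.    5.7] grip 0.118
[-0.38179295  1.97673017 -0.10938521]
0.05 ty 0.081 tz -0.39
0.1 ty 0.101 tz -0.385
0.15 ty 0.12 tz -0.38
0.2 ty 0.139 tz -0.373
0.25 ty 0.157 tz -0.366
0.3 ty 0.175 tz -0.357
0.35 ty 0.193 tz -0.348
0.4 ty 0.21 tz -0.338
0.45 ty 0.227 tz -0.327
0.5 ty 0.243 tz -0.315
0.55 ty 0.258 tz -0.303
0.6 ty 0.273 tz -0.29
0.65 ty 0.287 tz -0.276
0.7 ty 0.301 tz -0.261
0.75 ty 0.313 tz -0.246
0.8 ty 0.325 tz -0.23
0.85 ty 0.336 tz -0.213
0.9 ty 0.347 tz -0.196
0.95 ty 0.356 tz -0.178
```

View pics/g3_side.png

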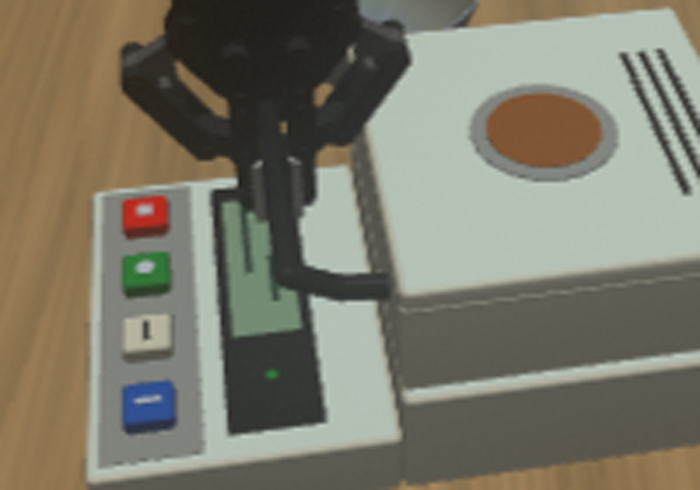

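```bash
python3 -m crank '[{"angular":[0,0,0],"delta_pos":[0,-0.05,-0.06],"gripper":0},{"angular":[0,0,0],"delta_pos":[0,0.05,-0.2],"gripper":0},{"angular":[0,0,0],"delta_pos":[0,0.08,-0.37],"gripper":0},{"angular":[0,0,0],"delta_pos":[0,0.11,-0.38],"gripper":0},{"angular":[0,0,0],"delta_pos":[0,0.13,-0.37],"gripper":0},{"angular":[0,0,0],"delta_pos":[0,0.15,-0.37],"gripper":0},{"angular":[0,0,0],"delta_pos":[0,0,0],"gripper":0}]'
cat > ck.py <<'E'
from h import *
import sys
p=np.load('p.npy');t,r=tool();g=t+r.apply([0,0,-.002])
hg=ana(p,[.155,0,.087])[0];d=g-hg;fx=-(d@[np.cos(p[2]),np.sin(p[2]),0]);fz=d[2];rad=np.hypot(fx,fz)
a=np.arctan2(fz,fx)-np.arctan2(.043,.235)
lat=d@[-np.sin(p[2]),np.cos(p[2]),0]
print("angle",round(a,3),"radius",round(rad*1000,1),"lat",round(lat*1000,1),"ideal tcp-shift units y,z",((np.array(handle(a))-[.155-fx,0,.087+fz])/.03).round(3))
for s in sys.argv[1:]: 
    q=handle(float(s)); print("to",s,"ty",round((q[0]-(.155-fx))/.03,2),"tz",round(-(q[2]-(.087+fz))/.03,2))
s=state();print("F",np.round(s['contact_force'],1),"T",np.round(s['ft_torque'],2),"grip",round(s['gripper_width'],3),"t",s['time'])
E
python3 ck.py 0.2 .4 .6 .7 .75 .8 .95
```

```text
time: 13.22
tool_pos: [0.535, -0.0191, 0.1831]
tool_rot: [-0.001, 0.649, 0.761, -0.002]
contact_force: [-8.5, -4.2, 0.5]
gripper_width: 0.114
angle 0.239 radius 240.5 lat 0.5 ideal tcp-shift units y,z [ 0.049  0.    -0.022]
to 0.2 ty -0.07 tz 0.31
to .4 ty 0.66 tz -1.1
to .6 ty 1.66 tz -2.34
to .7 ty 2.25 tz -2.87
to .75 ty 2.57 tz -3.12
to .8 ty 2.89 tz -3.35
to .95 ty 3.93 tz -3.94
F [-8.5 -4.2  0.5] T [-0.62  1.87 -0.06] grip 0.114 t 13.225
```

```bash
python3 -m crank '[{"angular":[0,0,0],"delta_pos":[0,0.06,-0.2],"gripper":0},{"angular":[0,0,0],"delta_pos":[0,0.14,-0.36],"gripper":0},{"angular":[0,0,0],"delta_pos":[0,0.18,-0.35],"gripper":0},{"angular":[0,0,0],"delta_pos":[0,0.2,-0.34],"gripper":0},{"angular":[0,0,0],"delta_pos":[0,0.22,-0.33],"gripper":0},{"angular":[0,0,0],"delta_pos":[0,0.24,-0.32],"gripper":0},{"angular":[0,0,0],"delta_pos":[0,0.13,-0.16],"gripper":0},{"angular":[0,0,0],"delta_pos":[0,0,0],"gripper":0}]'
python3 ck.py .6 .7 .75 .8 .95
python3 - <<'E'
from h import *
f=grab_frame('side')[:,:,::-1];f=f[100:310,150:400];cv2.imwrite('pics/r1_side.png',cv2.resize(f,None,fx=2.8,fy=2.8,interpolation=cv2.INTER_CUBIC))
E
```

```text
time: 14.22
tool_pos: [0.5721, -0.0134, 0.2456]
tool_rot: [0.001, 0.649, 0.761, 0.0]
contact_force: [-3.9, -6.3, -0.7]
gripper_width: 0.114
angle 0.542 radius 242.8 lat 0.1 ideal tcp-shift units y,z [ 0.097  0.    -0.086]
to .6 ty 0.41 tz -0.25
to .7 ty 1.0 tz -0.79
to .75 ty 1.32 tz -1.03
to .8 ty 1.64 tz -1.26
to .95 ty 2.68 tz -1.85
F [-3.9 -6.3 -0.7] T [-0.89  0.51 -0.07] grip 0.114 t 14.225
```

View pics/r1_side.png

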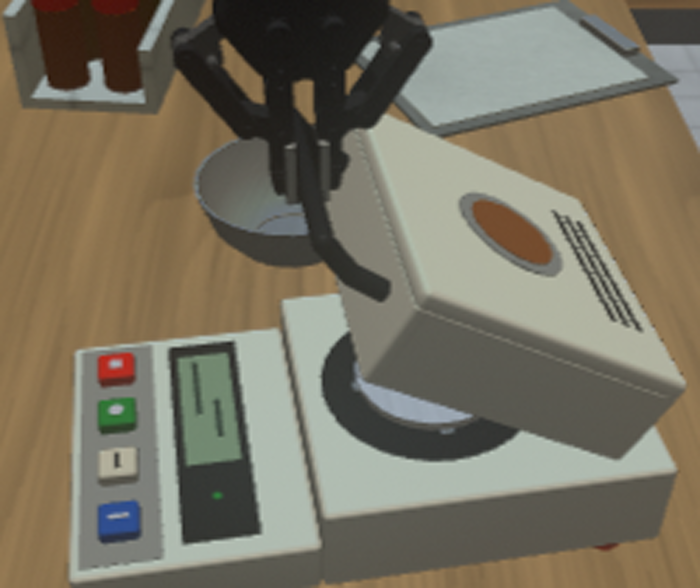

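```bash
python3 -m crank '[{"angular":[0,0,0],"delta_pos":[-0.05,0.13,-0.14],"gripper":0},{"angular":[0,0,0],"delta_pos":[0,0.28,-0.28],"gripper":0},{"angular":[0,0,0],"delta_pos":[0,0.29,-0.26],"gripper":0},{"angular":[0,0,0],"delta_pos":[0,0.3,-0.24],"gripper":0},{"angular":[0,0,0],"delta_pos":[0,0.32,-0.23],"gripper":0},{"angular":[0,0,0],"delta_pos":[0,0.15,-0.1],"gripper":0},{"angular":[0,0,0],"delta_pos":[0,0,0],"gripper":0}]'
python3 ck.py .8 .95 .97
python3 - <<'E'
from h import *
f=grab_frame('side')[:,:,::-1];f=f[60:310,150:400];cv2.imwrite('pics/r2_side.png',cv2.resize(f,None,fx=2.4,fy=2.4,interpolation=cv2.INTER_CUBIC))
E
```

```text
time: 15.15
tool_pos: [0.6149, -0.007, 0.2866]
tool_rot: [0.001, 0.648, 0.761, 0.001]
contact_force: [-11.8, -1.7, 13.6]
gripper_width: 0.116
angle 0.787 radius 244.7 lat -0.5 ideal tcp-shift units y,z [ 0.11  0.   -0.16]
to .8 ty 0.2 tz 0.1
to .95 ty 1.24 tz -0.49
to .97 ty 1.38 tz -0.55
F [-11.8  -1.7  13.6] T [-0.36  2.04 -0.14] grip 0.116 t 15.15
```

View pics/r2_side.png

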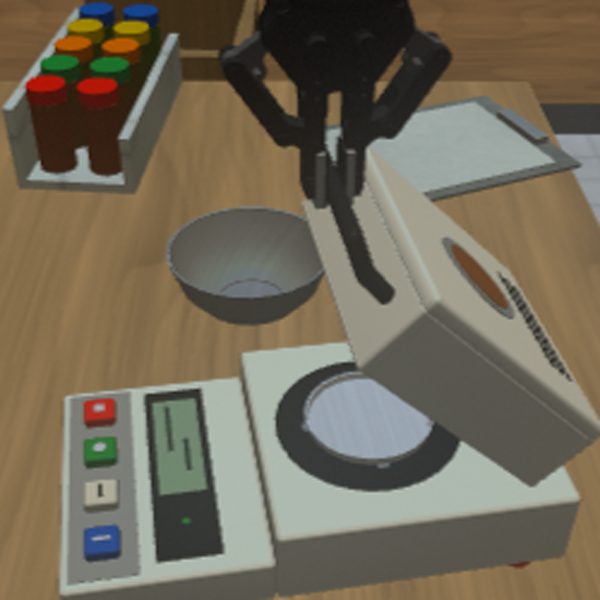

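```bash
cat > ov.py <<'E'
from h import *
import sys
p=np.load('p.npy');a=float(sys.argv[1]);n=sys.argv[2]
f=np.ascontiguousarray(grab_frame('side')[:,:,::-1]);k=2.4;o=np.array([150,60])
im=cv2.resize(f[60:310,150:400],None,fx=k,fy=k,interpolation=cv2.INTER_CUBIC)
def rot(L,a):
    x=L[0]-.155;z=L[2]-.087;c,s=np.cos(a),np.sin(a); return [.155+x*c+z*s,L[1],.087-x*s+z*c]
for aa,col in((a,(255,0,255)),(a+.1,(0,255,0)),(a-.1,(255,255,0))):
    B=[[-.035,.095,.144],[-.035,-.095,.144],[-.035,-.095,.079],[-.08,-.062,.13],[-.08,.062,.13]]
    q=(proj('side',ana(p,[rot(b,aa) for b in B]))-o+.5)*k
    cv2.polylines(im,[q[:3].round().astype(int)],False,col,1);cv2.polylines(im,[q[3:].round().astype(int)],False,col,1)
cv2.imwrite(f'pics/{n}.png',im)
E
python3 ov.py .787 ov1
```

```text
(no output)
```

View pics/ov1.png

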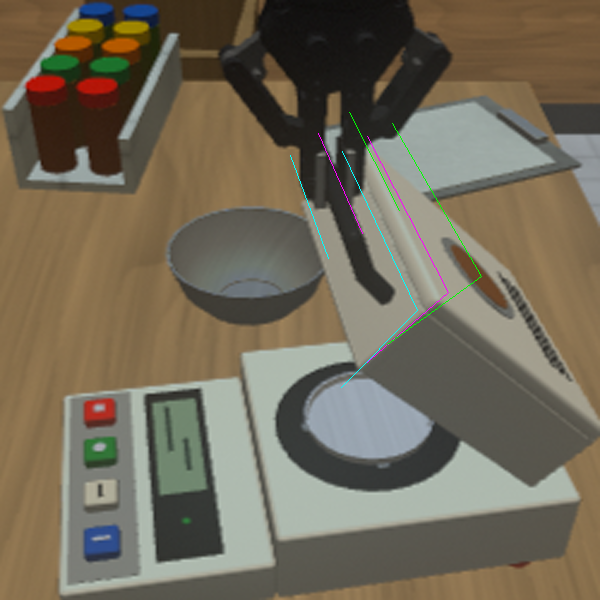

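Run:
```python
from h import *
p=np.load('p.npy');k=6;o=np.array([265,95])
f=np.ascontiguousarray(grab_frame('side')[:,:,::-1])[95:195,265:375]
im=cv2.resize(f,None,fx=k,fy=k,interpolation=cv2.INTER_CUBIC)
def rot(L,a):
    x=L[0]-.155;z=L[2]-.087;c,s=np.cos(a),np.sin(a); return [.155+x*c+z*s,L[1],.087-x*s+z*c]
for aa,col in((.787,(255,0,255)),(.737,(0,255,0)),(.687,(255,255,0))):
    for B in ([[-.035,.095,.144],[-.035,-.095,.144],[-.035,-.095,.079]],[[-.08,-.062,.13],[-.08,.062,.13]],[[-.08,-.062,.13],[-.035,-.062,.13]]):
        q=(proj('side',ana(p,[rot(b,aa) for b in B]))-o+.5)*k
        cv2.polylines(im,[q.round().astype(int)],False,col,1)
cv2.imwrite('pics/ov2.png',im)
```

```text
(no output)
```

View pics/ov2.png

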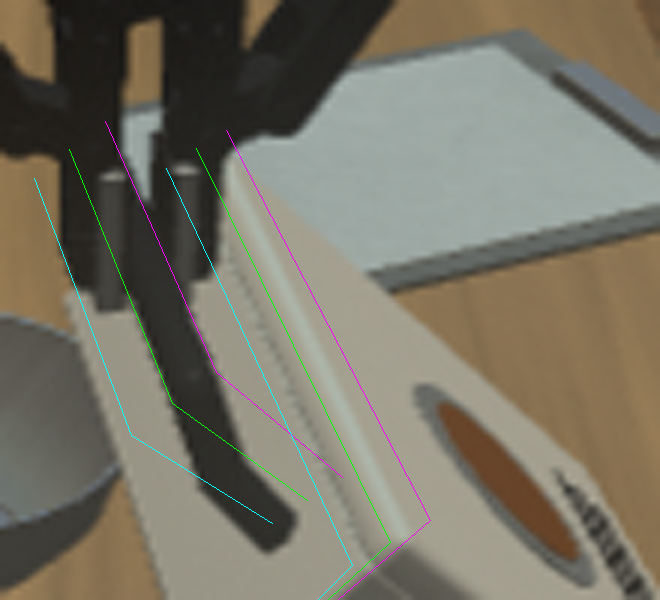

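Run:
```python
from h import *
p=np.load('p.npy')
print(proj('side',ana(p,[[-.08,-.062,.13],[-.08,.062,.13],[-.035,-.095,.144],[-.035,.095,.144],[-.035,-.095,.079]])).round(1))
print(proj('top',ana(p,[[-.08,-.062,.13],[-.08,.062,.13],[-.035,-.095,.144],[-.035,.095,.144]])).round(1))
```

```text
[[233.1 247.6]
 [225.8 198.8]
 [265.2 252.6]
 [248.1 179.2]
 [265.6 281.2]]
[[332.1 254.2]
 [271.6 265. ]
 [345.  229. ]
 [251.2 245.9]]
```

Run:
```python
from h import *
p=np.load('p.npy')
def rot(L,a):
    x=L[0]-.155;z=L[2]-.087;c,s=np.cos(a),np.sin(a); return [.155+x*c+z*s,L[1],.087-x*s+z*c]
B=[[-.035,-.095,.144],[-.035,-.095,.079],[-.035,.095,.144],[-.035,.095,.079],[-.08,-.062,.13],[-.035,-.062,.13]]
o=np.array([(332.5,185.8),(298.8,214.2),(304.2,121.7),(276.3,144.2),(302,172.5),(312.5,184.2)])
for a in (.6,.65,.7,.75,.8,.85): 
    q=proj('side',ana(p,[rot(b,a) for b in B])); d=o-q; print(a,d.round(0).tolist(), "rms hood", np.sqrt(((d[:4]-d[:4].mean(0))**2).mean()).round(2), d[:4].mean(0).round(1))
```

```text
0.6 [[20.0, -10.0], [14.0, -14.0], [20.0, -7.0], [13.0, -13.0], [27.0, -4.0], [12.0, -5.0]] rms hood 3.11 [ 16.8 -11.2]
0.65 [[14.0, -6.0], [10.0, -10.0], [16.0, -3.0], [10.0, -9.0], [21.0, 1.0], [7.0, -0.0]] rms hood 2.48 [12.5 -7. ]
0.7 [[8.0, -2.0], [6.0, -5.0], [11.0, 0.0], [7.0, -5.0], [14.0, 7.0], [1.0, 4.0]] rms hood 2.01 [ 7.9 -3. ]
0.75 [[1.0, 2.0], [2.0, -1.0], [6.0, 3.0], [4.0, -1.0], [7.0, 12.0], [-5.0, 7.0]] rms hood 1.83 [3.1 0.9]
0.8 [[-5.0, 6.0], [-3.0, 4.0], [1.0, 6.0], [0.0, 3.0], [-0.0, 17.0], [-11.0, 11.0]] rms hood 2.02 [-1.9  4.6]
0.85 [[-12.0, 9.0], [-8.0, 8.0], [-5.0, 9.0], [-4.0, 6.0], [-8.0, 22.0], [-17.0, 15.0]] rms hood 2.49 [-7.2  8.2]
```

The overlay puts the hood at about 0.77 rad, against 0.787 from the arm. Going on past the balance point, I ease the outward strain by a few mm.

```bash
python3 -m crank '[{"angular":[0,0,0],"delta_pos":[0,0.2,-0.22],"gripper":0},{"angular":[0,0,0],"delta_pos":[0,0.28,-0.19],"gripper":0},{"angular":[0,0,0],"delta_pos":[0,0.3,-0.16],"gripper":0},{"angular":[0,0,0],"delta_pos":[0,0.32,-0.15],"gripper":0},{"angular":[0,0,0],"delta_pos":[0,0.3,-0.12],"gripper":0},{"angular":[0,0,0],"delta_pos":[0,0,0],"gripper":0}]'
python3 ck.py .72 .75 .98
python3 ov.py .95 ov3
```

```text
time: 16.05
tool_pos: [0.6581, -0.0004, 0.3117]
tool_rot: [0.003, 0.649, 0.761, 0.002]
contact_force: [-3.9, -2.7, 10.0]
gripper_width: 0.11
angle 0.993 radius 245.8 lat -1.0 ideal tcp-shift units y,z [ 0.089  0.    -0.212]
to .72 ty -1.77 tz 1.31
to .75 ty -1.58 tz 1.17
to .98 ty -0.0 tz 0.25
F [-3.9 -2.7 10. ] T [-0.38  0.68 -0.1 ] grip 0.11 t 16.05
```

View pics/ov3.png

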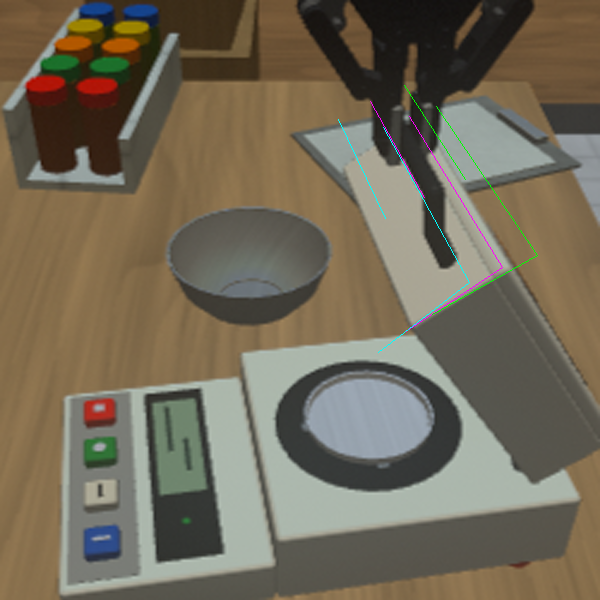

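```bash
python3 -m crank '[{"angular":[0,0,0],"delta_pos":[0,0.3,-0.14],"gripper":0},{"angular":[0,0,0],"delta_pos":[0,0,0],"gripper":0},{"angular":[0,0,0],"delta_pos":[0,-0.2,0.08],"gripper":0},{"angular":[0,0,0],"delta_pos":[0,-0.35,0.16],"gripper":0},{"angular":[0,0,0],"delta_pos":[0,-0.35,0.18],"gripper":0},{"angular":[0,0,0],"delta_pos":[0,-0.34,0.2],"gripper":0},{"angular":[0,0,0],"delta_pos":[0,-0.33,0.21],"gripper":0},{"angular":[0,0,0],"delta_pos":[0,-0.15,0.11],"gripper":0},{"angular":[0,0,0],"delta_pos":[0,0,0],"gripper":0}]'
python3 ck.py .7 .73 .75
```

```text
time: 17.23
tool_pos: [0.6157, -0.0068, 0.2869]
tool_rot: [0.002, 0.649, 0.761, 0.003]
contact_force: [-3.4, -1.0, 8.1]
gripper_width: 0.115
angle 0.79 radius 244.5 lat -0.4 ideal tcp-shift units y,z [ 0.106  0.    -0.155]
to .7 ty -0.47 tz 0.59
to .73 ty -0.28 tz 0.44
to .75 ty -0.15 tz 0.34
F [-3.4 -1.   8.1] T [-0.1   0.21 -0.09] grip 0.115 t 17.225
```

```bash
python3 -m crank '[{"angular":[0,0,0],"delta_pos":[0,-0.2,0.13],"gripper":0},{"angular":[0,0,0],"delta_pos":[0,-0.18,0.13],"gripper":0},{"angular":[0,0,0],"delta_pos":[0,0,0],"gripper":0},{"angular":[0,0,0],"delta_pos":[0,0,0],"gripper":0},{"angular":[0,0,0],"delta_pos":[0,0,0],"gripper":0},{"angular":[0,0,0],"delta_pos":[0,0,0],"gripper":0},{"angular":[0,0,0],"delta_pos":[0,0,0],"gripper":0}]'
python3 ck.py
python3 ov.py .72 ov4
python3 - <<'E'
from h import *
f=grab_frame('top')[:,:,::-1];cv2.imwrite('pics/end_top.png',f)
for n in("jar_red_mid","jar_green_mid","bowl_mid"):print(n,[(list(map(int,x["pixel"])),round(x["conf"],2)) for x in landmark_of("top",n)[:1]])
E
```

```text
time: 18.1
tool_pos: [0.6032, -0.0087, 0.2767]
tool_rot: [0.0, 0.649, 0.761, 0.001]
contact_force: [-5.1, -0.1, 6.8]
gripper_width: 0.111
angle 0.724 radius 243.8 lat -0.3 ideal tcp-shift units y,z [ 0.101  0.    -0.129]
F [-5.1 -0.1  6.8] T [ 0.03  0.48 -0.17] grip 0.111 t 18.1
jar_red_mid [([389, 183], 0.63)]
jar_green_mid [([391, 253], 0.58)]
bowl_mid [([179, 245], 0.69)]
```

View pics/ov4.png

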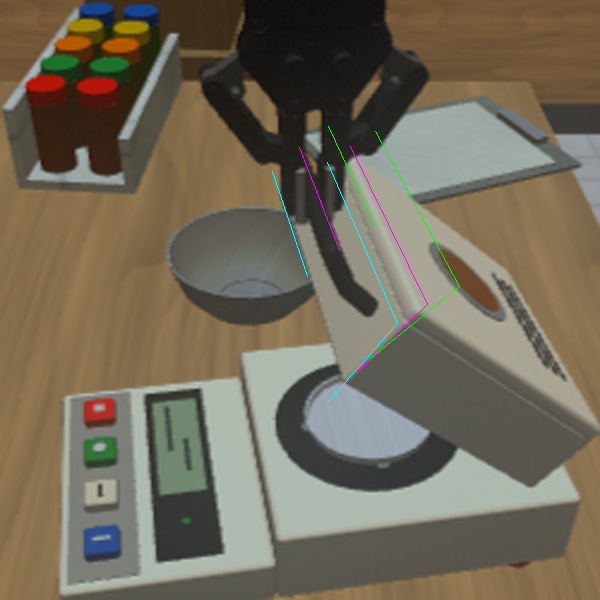

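View pics/end_top.png

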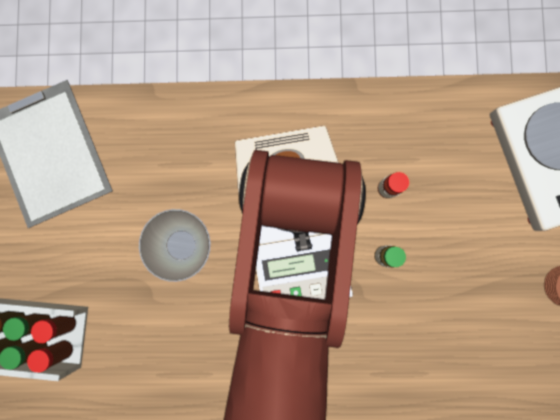

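```bash
python3 -c "
from plant import *
s=state();print(s['time'],s['joint_vel'].round(4) if hasattr(s['joint_vel'],'round') else s['joint_vel'],s['gripper_width']);print(job_done())"
```

```text
18.35 [ 0.0013  0.0024 -0.0004  0.0007 -0.     -0.0006] 0.11476437325402308
the job is handed in; nothing more can be done
None
```

The analyser was shut down with the hood closed, and the gripper now holds the hood still just below its balance point. I handed the job in at 18.4 s.

- **Keys:** I pressed the red stop key fully in, with about 9 N at the bottom, and let it up. I then pressed the blue standby key the same way, with about 14 N, and let it up. No other key was touched.
- **Hood:** I pinched the bar and raised it slowly at about 0.4 rad/s. It reached roughly 0.95 rad on the camera overlay and 0.99 from the arm pose, and I added a small step beyond that. I then brought it back under grip.
- **Last checks:** The hood is at about 0.72 rad from the arm pose and 0.70–0.72 from the picture; the arm is at rest. The grip is at 0.115 of full opening, which matches the bar roughly. In the last side picture all four keys look up. In the last top picture the bowl and both jars look unmoved.

**Disagreements:**
- While the hood was up, the tool sat about 5 mm outside the nominal handle arc, with 8–18 N of strain, probably from the bar rolling in the pads.
- In the raised views the handle frame lay up to about 15 pixels from my overlay, while the hood body fitted to within a few pixels. I used the hood body to judge the angle.

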